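Close a sample tub in the pedal lid press

TASK

Carry the sample tub, whose lid still stands proud, by its handle to the lid press, set it down upright on the press plate under the ram and let go, then press the red pedal down to its stop and hold it there about a second so that the ram pushes the green lid home. Then let the pedal come back up and carry the tub by its handle to the grey tray, leaving it standing upright on the tray floor. Keep the tub upright all the time and do not disturb the two cups, the wash bottle or the brush.

Things in the scene. Friction and masses are not known exactly. Their poses are not given: they have to be found in the camera images.
- tub: White round tub, 76 mm diameter, 70 mm tall, about 0.2 kg, green lid (82 mm) on top; too wide to grip round. Origin: centre of its underside, z up. A level black bar handle, 16 mm wide, 18 mm tall, runs from its wall along the tub's -x to 143 mm from the axis, its middle 50 mm above the underside. Starts on the bench to the robot's left.
- tub_handle (a point): Grip point on the tub's handle: 115 mm from the tub's axis along the tub's -x, 50 mm above its underside, in the middle of the bar. Axes as the tub's.
- lid (a joint): How far the tub's lid is pushed down, m: 0 = standing proud (lid top 86 mm above the tub's underside, orange band showing below it), 0.010 = hard home (lid top at 76 mm). It stays where it is pushed; a full stroke of the press brings it to just under 0.010.
- press_plate (a point): Point on top of the grey press plate, 20 mm above the bench, right below the ram: the tub's underside centre belongs here. z up, +x towards the blue column, -x the open side (towards the robot) where the tub goes in, handle to -x; +y towards the pedal. The plate spans x -60 to 130, y -65 to 65 mm. Two black stops, 12 mm tall, cradle the centred tub's wall on the +x side with 1.5 mm to spare.
- ram_face (a point): Centre of the underside of the black 44 mm wide ram, straight above press_plate: 116 mm above the plate when up; it comes down 40 mm with the pedal. A blue arm, 28 mm wide, its underside 149 mm above the plate, reaches over it from the column (column's near face 92 mm to the press's +x) and ends 22 mm past the ram axis on the open side.
- pedal (a joint): Angle of the red pedal, rad: 0 = up, 0.35 = down on its stop. A spring brings it back; holding it down at the pad takes about 9 to 14 N. It drives the ram.
- pedal_pad (a point): Point to press on top of the red pedal (66 mm wide, 128 mm long), 100 mm from its hinge; moves with it from 65 mm (up) to 31 mm (down) above the bench. The pedal sticks out to the press's +y and rises 0.40 rad above level when up, 0.05 when down. The hinge runs along the press's x, 72 mm to +y of the ram axis, 22 mm above the bench; the pedal's midline lies 20 mm to +x of the ram axis.
- tray: Shallow grey tray fixed on the bench to the robot's right, 300 mm (its x) by 200 mm (its y), rim 15 mm high, walls 4 mm, floor 4 mm thick. Origin: centre of its underside, z up. The half at its -x end is empty; two cups stand in the +x half.
- cup_a: Bystander: white cup with blue lid, 66 mm diameter, 62 mm tall, standing in the tray. Origin: centre of its underside.
- cup_b: Bystander: another such cup in the tray.
- wash_bottle: Bystander: white bottle with red cap, 60 mm diameter, 150 mm tall, standing on the bench beyond the press. Origin: centre of its underside.
- brush: Bystander: hand brush lying on the bench beyond the press.

How it is judged:
By the outcome, as a careful person would: the job done as asked, in the order asked, and still so for the second after the job is handed in, with the robot touching nothing.
It also fails if it takes over 72 s, if anything falls off the work surface, if the arm or the gripper's body presses on something with over 40 N, if the wrist force passes 120 N, or if a joint passes its speed limit or range.

ROBOT

A 6-joint arm with a two-finger parallel gripper is mounted at the origin on the work surface. World frame = base frame: x ahead of the robot, y to its left, z up, the work surface at z = 0. Lengths are in m, angles in rad, forces in N, time in s.
With the tool pointing down it reaches from about 0.375 to 0.825 m from the base axis. Payload 5.5 kg.
Tool frame: the origin (TCP) lies on the centre line of the jaws, within the pads' length; the fingertips stand r.tip_extent ahead of it and the grasp point (between the pads) lies 3 mm ahead of it (r.tip_extent is the distance from the TCP to the fingertips, in m); x points along the fingers, y is the direction in which the jaws open and shut, and the axes are right-handed (so a half turn about x gives the same grasp; the last joint's range is limited). The gripper opens to 85 mm and grips with 20 to 120 N. Pads are 22 mm wide; open, the fingers measure 114 mm over their backs; the gripper's body (76 mm by 85 mm) begins 54 mm behind the grasp point. The pads swing forward as they close: fully open they stand 13 mm farther back than shut.
Start: joints at [-1.302, 0.314, -0.047, 1.21, 0, 1.571], TCP at [0.159, -0.578, 0.253] pointing down, gripper open.
Joint ranges: [-2.67, 2.67], [-0.69, 1.73], [-1.03, 1.25], [-2.08, 2.16], [-1.42, 1.45], [-3.14, 3.14]. Speed limits (rad/s): [2.39, 2.39, 3.01, 3.14, 3.14, 3.14].

INTERFACE

Orientations are given as [roll, pitch, yaw] about the fixed x, y, z axes, in that order (R = Rz(yaw) Ry(pitch) Rx(roll)).
In Python, from rig import r gives the robot as it stands.
- The arm moves only by the shell command python3 -m crank 'ROWS' [OPENING] [FORCE]. ROWS is JSON, a list of rows, each a list of 2 entries, a list of its own where there are three numbers: the shift along the tool's x, y, z in m, then the turn about the tool's x in rad. In form: [[[dx, dy, dz], twist], ...]. A call has exactly 8 rows; each row is the pose to reach, as a shift and turn from the pose commanded when the call began, along the tool's axes at that moment; what a row does not reach only later rows make up. A row lasts 1/10 s, in which the tool goes at most 50 mm and 8.59 degrees, less where a joint would pass 70% of its speed; a pose out of reach is approached as far as the arm can. A call with a gripper value outside its range is refused whole. OPENING is the opening, from 0 (shut) to 1 (fully open), set as the call begins (- or left out, the last holds). The fingers move at their own pace and stop on an object; FORCE is the grip in N (left out, the last holds). Time passes only in rows, so rows that repeat a pose let the fingers close, or fill a call up. It gives the time, the measured TCP pose, the force and the opening at its end, in the units of the state.
- r.get_state(): the state, without advancing time (a new reading comes with each control period).
- r.camera(name): name is "scene" or "side" or "wrist"; returns a dict with "image" (400x640x3 uint8, blue, green, red), "z_map" (400x640 float32, m along the optical axis (not along the pixel's ray), 0 where there is no reading), "intrinsics" (3x3 intrinsics, pixels), "pose" (4x4, takes a point from camera to world coordinates). Camera axes: x right, y down, z forward; pixel columns grow to the right and rows downward; lengths in m; the calibration is good to about 2 mm. A picture is of the moment at which its call begins.
- r.sign_off(): hands the job in, once; it reports no verdict.
Trained networks look in the newest picture that a camera, given by its name, has taken for a name from the list of things; names that differ only in an ending like _2 or _b are one class to them, and where a whole thing is asked for, a point or a joint stands for the part that bears it (a point fixed in the world has none). Each returns a list of dicts, best first, with "p" (0 to 1); they miss things now and then, are a little off and sometimes report something else, mostly with a low value. They report only what shows in the picture. A call takes as long as a camera call.
- r.recognise(camera, target): "centre" ([x, y, z] in m, in world coordinates, good to about 4 mm: the middle of the surface that is visible of it).
- r.regions_of(camera, target): "pixels" (400x640 bool, what is visible of it).
The state is a dict: "time": time; "q": joint angles; "qvel": joint speeds; "joint_efforts": joint torques, N m; "position": TCP position; "tool_rot": TCP orientation; "wrist_force": force on the tool from outside, world axes, zero at the start; "moment": the same for the moment, N m; "width": opening from 0.0 (shut) to 1.0 (fully open).
Only numpy, scipy, OpenCV 4.12 (cv2) and the standard library are available. Lean on these libraries where they do the work, as an engineer would, in place of code of your own. Each camera call takes 0.05 s, during which the arm holds its last target. There are 200 camera calls.

## Working session

There is one attempt and no reset: what is moved stays moved. The work goes in short steps, Python scripts to look and compute and a shell command to move; the robot and the scene stay as the last step left them, time stands still between calls to the robot, and variables do not carry over. Pictures are saved under pics/ and viewed, about 8 in all and at most 12, crops included, and the job is handed in when it is done.

```bash
ls; mkdir -p pics
cat > h.py <<'E'
import numpy as np, cv2
from rig import r
from scipy.spatial.transform import Rotation as R
def cloud(c):
    z=c["z_map"];K=c["intrinsics"];v,u=np.indices(z.shape)
    P=np.stack([(u-K[0,2])*z/K[0,0],(v-K[1,2])*z/K[1,1],z],-1)
    return P@c["pose"][:3,:3].T+c["pose"][:3,3]
E
python3 - <<'E'
from h import *
s=r.get_state();print(s,r.tip_extent)
for n in ("scene","side"):
    c=r.camera(n);cv2.imwrite(f"pics/{n}0.png",c["image"]);np.savez(f"{n}0.npz",**c)
    for t in ["tub","tub_handle","press_plate","ram_face","pedal","pedal_pad","tray","cup_a","wash_bottle","brush"]:
        try: print(n,t,[(np.round(d["centre"],3).tolist(),round(d["p"],2)) for d in r.recognise(n,t)][:3])
        except Exception as e: print(n,t,e)
E
```

```text
pics
{'time': 0.0, 'q': array([-1.30199977e+00,  3.14223402e-01, -4.80750896e-02,  1.21016820e+00,
        1.13331935e-05,  1.57080803e+00]), 'qvel': array([ 0.00050584,  0.00160093, -0.00020039, -0.00071551,  0.00139772,
        0.00119688]), 'joint_efforts': array([ 3.57147874e-03, -5.39587176e+01,  3.39751375e+01,  1.92122720e-02,
        2.96158205e-04, -3.82990578e-06]), 'position': array([ 0.15920659, -0.57794694,  0.25243783]), 'tool_rot': array([-1.57756939,  1.56912593,  1.83280811]), 'wrist_force': array([-0.10860918,  0.2269493 ,  0.02293976]), 'moment': array([-0.06687749,  0.00887931, -0.05407462]), 'width': 1.0009180842913141} 0.022
scene tub [([0.535, 0.349, 0.06], 0.68)]
scene tub_handle [([0.524, 0.352, 0.059], 0.62)]
scene press_plate [([0.652, -0.003, 0.033], 0.65)]
scene ram_face [([0.604, 0.002, 0.216], 0.59)]
scene pedal [([0.636, 0.137, 0.052], 0.68), ([0.807, -0.181, 0.094], 0.6)]
scene pedal_pad [([0.637, 0.136, 0.051], 0.63)]
scene tray [([0.55, -0.291, 0.003], 0.97)]
scene cup_a [([0.658, -0.256, 0.066], 0.76), ([0.66, -0.351, 0.063], 0.59)]
scene wash_bottle [([0.812, -0.184, 0.096], 0.64), ([0.653, -0.001, 0.034], 0.35)]
scene brush [([0.8, 0.163, 0.015], 0.55)]
side tub [([0.506, 0.373, 0.088], 0.85)]
side tub_handle [([0.641, -0.339, 0.063], 0.68), ([0.506, 0.37, 0.088], 0.59)]
side press_plate [([0.63, 0.015, 0.031], 0.92), ([0.594, 0.013, 0.148], 0.63)]
side ram_face [([0.592, 0.013, 0.147], 0.82), ([0.63, 0.143, 0.055], 0.72)]
side pedal [([0.628, 0.147, 0.056], 0.73), ([0.506, 0.371, 0.087], 0.6), ([0.788, -0.154, 0.09], 0.5)]
side pedal_pad [([0.626, 0.147, 0.052], 0.59)]
side tray [([0.526, -0.273, -0.001], 0.57), ([0.792, -0.153, 0.09], 0.5), ([0.787, 0.187, 0.017], 0.26)]
side cup_a [([0.643, -0.335, 0.062], 0.6), ([0.645, -0.242, 0.066], 0.56)]
side wash_bottle [([0.788, -0.153, 0.091], 0.79)]
side brush [([0.593, 0.012, 0.146], 0.63), ([0.787, 0.185, 0.017], 0.58)]
```

View pics/scene0.png

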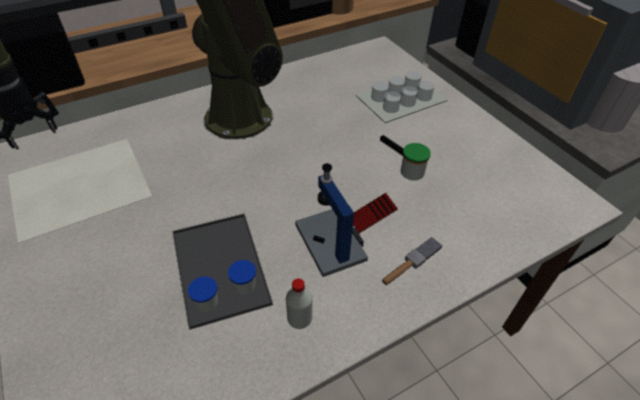

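View pics/side0.png

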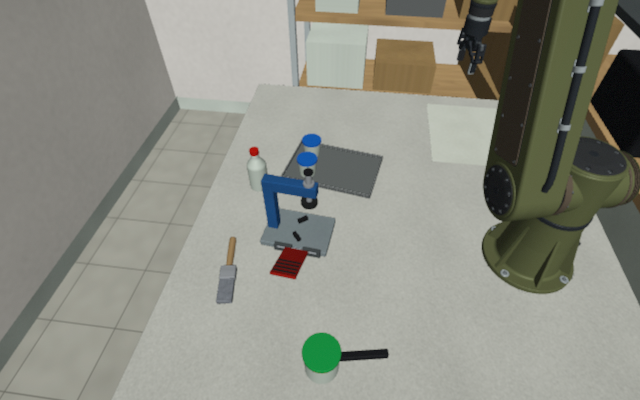

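Run:
```python
from h import *
s=r.get_state();M=R.from_euler('xyz',s['tool_rot']).as_matrix();print(np.round(M,3))
for n in("scene","side"):
    c=dict(np.load(f"{n}0.npz"));P=cloud(c);I=c["image"].astype(int);b,g,rd=I[...,0],I[...,1],I[...,2];ok=c["z_map"]>0
    print(n,"campos",np.round(c["pose"][:3,3],2))
    x,y,z=P[...,0],P[...,1],P[...,2]
    near=ok&(y>.2)&(z>.02)&(abs(x-.52)<.25)&(z<.2)
    def rep(t,m):
        p=P[m]; print(t,len(p), "med",np.round(np.median(p,0),4) if len(p) else "", "lo",np.round(np.percentile(p,1,axis=0),3),"hi",np.round(np.percentile(p,99,axis=0),3)) if len(p)>5 else print(t,len(p))
    lid=near&(g>1.25*rd)&(g>1.1*b); rep("green",lid); top=lid&(z>np.percentile(z[lid],60)-.004); rep("lidtop",top)
    if top.sum()>20: print("circle",cv2.minEnclosingCircle((P[top][:,:2]*1000).astype(np.float32)))
    blk=near&(I.max(-1)<70)&(z<.075); rep("handle",blk)
    if blk.sum()>20: print(cv2.minAreaRect((P[blk][:,:2]*1000).astype(np.float32)))
    red=ok&(rd>1.6*g)&(rd>1.6*b)&(y>.05)&(y<.25)&(z<.09); rep("pedal",red)
    if red.sum()>20: print(cv2.minAreaRect((P[red][:,:2]*1000).astype(np.float32)))
    blu=ok&(b>1.4*rd)&(b>1.15*g)&(abs(y)<.12)&(x>.5); rep("blue",blu); t=blu&(z>np.percentile(z[blu],99)-.006)
    rep("bluetop",t); print(cv2.minAreaRect((P[t][:,:2]*1000).astype(np.float32)))
    pl=ok&(abs(z-.02)<.004)&(abs(y)<.1)&(x>.45)&(x<.85); rep("plate",pl); print(cv2.minAreaRect((P[pl][:,:2]*1000).astype(np.float32)))
    tr=ok&(abs(z-.015)<.005)&(y<-.12)&(y>-.5)&(x>.3)&(x<.75); rep("trayrim",tr); print(cv2.minAreaRect((P[tr][:,:2]*1000).astype(np.float32)))
```

```text
[[ 0.     0.266 -0.964]
 [-0.    -0.964 -0.266]
 [-1.     0.    -0.   ]]
scene campos [ 1.27 -0.41  0.97]
green 441 med [0.5221 0.3631 0.0847] lo [0.462 0.326 0.054] hi [0.56  0.404 0.089]
lidtop 391 med [0.5225 0.3651 0.085 ] lo [0.482 0.326 0.082] hi [0.559 0.404 0.089]
circle ((520.2958374023438, 366.4106140136719), 43.401100158691406)
handle 2223 med [0.5409 1.0018 0.0478] lo [0.278 0.33  0.021] hi [0.692 1.144 0.074]
((429.52874755859375, 765.037109375), (868.7621459960938, 394.5826721191406), 80.09966278076172)
pedal 841 med [0.636  0.1357 0.0513] lo [0.601 0.079 0.026] hi [0.667 0.189 0.075]
((633.294677734375, 133.9620361328125), (113.87451171875, 68.57510375976562), 82.76446533203125)
blue 1295 med [ 0.705  -0.0095  0.1787] lo [ 0.585 -0.021  0.027] hi [0.723 0.012 0.207]
bluetop 429 med [ 0.6678 -0.003   0.2039] lo [ 0.585 -0.019  0.201] hi [0.721 0.013 0.208]
((651.430908203125, -0.01389312744140625), (28.25663948059082, 141.04803466796875), 84.22348022460938)
plate 1981 med [ 0.642  -0.0115  0.0191] lo [ 0.542 -0.067  0.016] hi [0.814 0.084 0.023]
((677.1907348632812, 5.6
[... 860 characters left out ...]
1, 86.73351287841797), 83.25123596191406)
blue 1296 med [0.6883 0.0108 0.1861] lo [ 0.577 -0.014  0.029] hi [0.718 0.023 0.207]
bluetop 404 med [0.6575 0.0043 0.2047] lo [ 0.577 -0.017  0.202] hi [0.717 0.022 0.208]
((646.2306518554688, 3.2059707641601562), (31.76641273498535, 142.36624145507812), 83.9803237915039)
plate 2035 med [0.6242 0.0141 0.0199] lo [ 0.538 -0.06   0.017] hi [0.81  0.088 0.023]
((675.0877685546875, 12.495071411132812), (289.94232177734375, 160.31480407714844), 2.9302327632904053)
trayrim 342 med [ 0.5393 -0.2553  0.0135] lo [ 0.406 -0.394  0.01 ] hi [ 0.726 -0.162  0.019]
((564.8657836914062, -285.0176696777344), (208.79254150390625, 300.5212097167969), 79.72509765625)
```

Scene view: tub with green lid at about (416,155) with its handle towards the upper left. The press with its blue arm is at (338,215), the red pedal at (376,212) and the tray at (222,268), with cups in its near half. The side view agrees: tub at (322,355), handle to (387,353).

Tub axis is about (0.518, 0.367), yaw 11°. Ram axis is about (0.601, 0.007), yaw -6°. Tray is at (0.566, -0.286), yaw -10°.

```bash
cat >> h.py <<'E'
def to(p,yaw=None):
    "print shift/twist from the present pose to TCP p with tool-y yaw (mod pi, nearest given)"
    s=r.get_state();M=R.from_euler('xyz',s['tool_rot']).as_matrix();y0=np.arctan2(M[1,1],M[0,1])
    print("t",round(s['time'],2),"pos",np.round(s['position'],4),"yaw",round(y0,3),"down",np.round(M[:,0],3),"F",np.round(s['wrist_force'],1),"w",round(s['width'],3),"q",np.round(s['q'],2))
    print("-> shift",np.round(M.T@(np.array(p)-s['position']),4),"twist",None if yaw is None else round(y0-yaw,3))
E
python3 -m crank '[[[-0.04,-0.03,-0.03],-0.1],[[-0.045,-0.06,-0.07],-0.25],[[-0.047,-0.085,-0.11],-0.4],[[-0.047,-0.11,-0.155],-0.55],[[-0.047,-0.135,-0.2],-0.7],[[-0.047,-0.16,-0.245],-0.85],[[-0.047,-0.185,-0.285],-1.0],[[-0.047,-0.21,-0.325],-1.1]]' 1 100
python3 -c "
from h import *
to([.43,.1,.28],0.8)"
```

```text
time: 1.9
position: [0.4161, -0.2902, 0.3006]
tool_rot: [1.059, 1.57, -0.709]
wrist_force: [0.5, -0.6, 0.1]
width: 0.997
t 1.9 pos [ 0.4161 -0.2902  0.3006] yaw -0.197 down [ 0.001 -0.001 -1.   ] F [ 0.5 -0.6  0.1] w 0.997 q [-0.61  0.12 -0.18  1.27 -0.    1.16]
-> shift [ 0.0204 -0.0628 -0.3854] twist -0.997
```

```bash
python3 -m crank '[[[0,-0.008,-0.048],-0.13],[[0,-0.016,-0.096],-0.26],[[0,-0.024,-0.144],-0.39],[[0,-0.032,-0.192],-0.52],[[0,-0.04,-0.24],-0.65],[[0,-0.048,-0.289],-0.78],[[0,-0.055,-0.337],-0.9],[[0,-0.063,-0.385],-1.0]]'
python3 -c "
from h import *
to([.405,.345,.2],1.766)"
```

```text
time: 2.7
position: [0.4303, 0.1, 0.3007]
tool_rot: [0.886, 1.57, 0.118]
wrist_force: [0.5, 0.4, 0.0]
width: 1.002
t 2.7 pos [0.4303 0.1    0.3007] yaw 0.803 down [ 0.001  0.    -1.   ] F [0.5 0.4 0. ] w 1.002 q [ 0.23 -0.   -0.31  1.26 -0.    1.  ]
-> shift [ 0.1007  0.1585 -0.1885] twist -0.963
```

```bash
python3 -m crank '[[[0.01,0.02,-0.024],-0.13],[[0.02,0.04,-0.048],-0.26],[[0.035,0.06,-0.072],-0.39],[[0.05,0.08,-0.096],-0.52],[[0.065,0.1,-0.12],-0.65],[[0.08,0.12,-0.144],-0.78],[[0.09,0.14,-0.168],-0.9],[[0.1,0.159,-0.189],-0.963]]'
python3 - <<'E'
from h import *
c=r.camera("wrist");cv2.imwrite("pics/w1.png",c["image"])
P=cloud(c);z=P[...,2]
m=(c["z_map"]>0)&(c["image"].max(-1)<80)&(z>.045)&(z<.066)&(abs(P[...,1]-.35)<.05)&(abs(P[...,0]-.42)<.1)
print(m.sum(),cv2.minAreaRect((P[m][:,:2]*1000).astype(np.float32)),np.median(z[m]))
d=[q for q in r.regions_of("wrist","tub_handle")][:1]
for q in d: print(q["p"],q["pixels"].sum())
to([.405,.345,.053],1.766)
E
```

```text
time: 3.5
position: [0.4057, 0.3452, 0.1998]
tool_rot: [3.088, 1.571, -3.001]
wrist_force: [0.3, -1.0, 0.0]
width: 1.001
3023 ((443.37445068359375, 350.9290466308594), (37.72281265258789, 134.71031188964844), 88.9520492553711) 0.05897748639352002
0.68 11508
t 3.6 pos [0.4053 0.3463 0.1988] yaw 1.765 down [-0.001  0.    -1.   ] F [-0.3 -0.6 -0.5] w 1.002 q [ 0.71  0.22 -0.3   1.05  0.    0.51]
-> shift [ 0.1458 -0.0012 -0.0004] twist -0.001
```

View pics/w1.png

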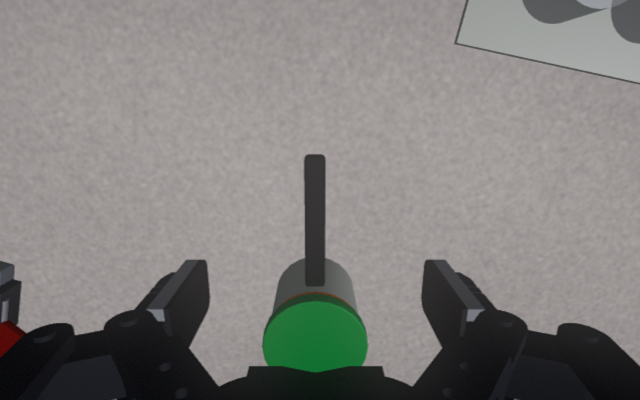

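Wrist view: the handle runs straight up the image (col 314, rows 155–285), midway between the pads (cols 207 and 425). It is aligned, so I go down and grip.

```bash
python3 -m crank '[[[0.03,0,0],0],[[0.06,0,0],0],[[0.09,0,0],0],[[0.115,0,0],0],[[0.13,0,0],0],[[0.14,0,0],0],[[0.145,0,0],0],[[0.146,0,0],0]]'
python3 -m crank '[[[0,0,0],0],[[0,0,0],0],[[0,0,0],0],[[0,0,0],0],[[0,0,0],0],[[0,0,0],0],[[0,0,0],0],[[0,0,0],0]]' 0 100
python3 -m crank '[[[0,0,0],0],[[0,0,0],0],[[-0.005,0,0],0],[[-0.015,0,0],0],[[-0.03,0,0],0],[[-0.045,0,0],0],[[-0.055,0,0],0],[[-0.06,0,0],0]]'
python3 - <<'E'
from h import *
for n in("side","scene"):
    c=r.camera(n)
    P=cloud(c);I=c["image"].astype(int);b,g,rd=I[...,0],I[...,1],I[...,2];z=P[...,2]
    m=(c["z_map"]>0)&(g>1.25*rd)&(g>1.1*b)&(z>.12)&(z<.18)&(P[...,1]>.2)&(P[...,1]<.45)&(P[...,0]>.4)&(P[...,0]<.65)
    p=P[m];top=p[p[:,2]>np.median(p[:,2])-.005]
    A=np.c_[top[:,:2]-top[:,:2].mean(0),np.ones(len(top))];k=np.linalg.lstsq(A,top[:,2],rcond=None)[0]
    print(n,len(top),np.median(top,0),"circ",cv2.minEnclosingCircle((top[:,:2]*1000).astype(np.float32)),"slope",k)
to([.405,.345,.11],1.766)
E
```

```text
time: 4.4
position: [0.4064, 0.3436, 0.0544]
tool_rot: [-0.453, 1.571, -0.263]
wrist_force: [0.3, 0.2, 1.0]
width: 1.0
time: 5.2
position: [0.4063, 0.344, 0.0546]
tool_rot: [0.969, 1.57, 1.159]
wrist_force: [-1.4, 0.5, 3.4]
width: 0.169
time: 6.0
position: [0.4065, 0.344, 0.1155]
tool_rot: [0.473, 1.57, 0.663]
wrist_force: [0.2, -0.3, -2.6]
width: 0.169
side 1347 [0.51802039 0.37001144 0.14605126] circ ((518.41552734375, 367.5313720703125), 40.88792419433594) slope [-0.00503513 -0.00068584  0.1460008 ]
scene 429 [0.52248638 0.3629073  0.14502386] circ ((482.7567138671875, 350.41851806640625), 81.03125762939453) slope [-0.07523704 -0.01945192  0.14541581]
t 6.1 pos [0.4065 0.344  0.115 ] yaw 1.761 down [ 0.001  0.001 -1.   ] F [ 0.4 -0.8 -2.8] w 0.167 q [ 0.7   0.29 -0.42  0.87 -0.    0.51]
-> shift [ 0.005   0.0013 -0.0013] twist -0.005
```

```bash
python3 -m crank '[[[0,-0.006,-0.001],0],[[0,-0.018,-0.004],0.02],[[0,-0.036,-0.008],0.04],[[0,-0.056,-0.0125],0.06],[[0,-0.076,-0.017],0.08],[[0,-0.096,-0.0215],0.1],[[0,-0.116,-0.026],0.12],[[0,-0.134,-0.03],0.14]]'
python3 -c "
from h import *
to([.397,.028,.087],1.466)"
```

```text
time: 6.9
position: [0.401, 0.2039, 0.1139]
tool_rot: [-2.352, 1.569, -2.305]
wrist_force: [0.8, -0.3, -1.3]
width: 0.17
t 6.9 pos [0.401  0.2039 0.1139] yaw 1.618 down [-0.001 -0.001 -1.   ] F [ 0.8 -0.3 -1.3] w 0.17 q [ 0.47  0.15 -0.6   0.82 -0.    0.42]
-> shift [ 0.0271 -0.1755 -0.0123] twist 0.152
```

```bash
python3 -m crank '[[[0.002,-0.024,-0.002],0.02],[[0.005,-0.05,-0.004],0.04],[[0.01,-0.078,-0.006],0.07],[[0.015,-0.106,-0.008],0.1],[[0.02,-0.132,-0.01],0.12],[[0.024,-0.155,-0.011],0.14],[[0.026,-0.17,-0.012],0.15],[[0.027,-0.175,-0.012],0.152]]'
python3 - <<'E'
from h import *
for n in("side","scene","wrist"):
    c=r.camera(n);np.savez(f"{n}2.npz",**c)
    cv2.imwrite(f"pics/{n}2.png",c["image"])
to([.397,.028,.087],1.466)
E
python3 - <<'E'
import cv2,numpy as np
a=cv2.imread("pics/side2.png")[150:300,220:420];b=cv2.imread("pics/wrist2.png")
cv2.imwrite("pics/comb2.png",np.vstack([cv2.resize(a,(400,300),interpolation=2),cv2.resize(b,(400,250))]))
E
```

```text
time: 7.7
position: [0.3972, 0.029, 0.0868]
tool_rot: [-2.54, 1.569, -2.646]
wrist_force: [0.0, 0.1, -2.8]
width: 0.163
t 7.85 pos [0.3984 0.0308 0.0872] yaw 1.468 down [-0.  0. -1.] F [ 0.3  0.6 -2.6] w 0.172 q [ 0.08  0.09 -0.74  0.74  0.    0.18]
-> shift [ 0.0002 -0.003  -0.0011] twist 0.002
```

View pics/comb2.png

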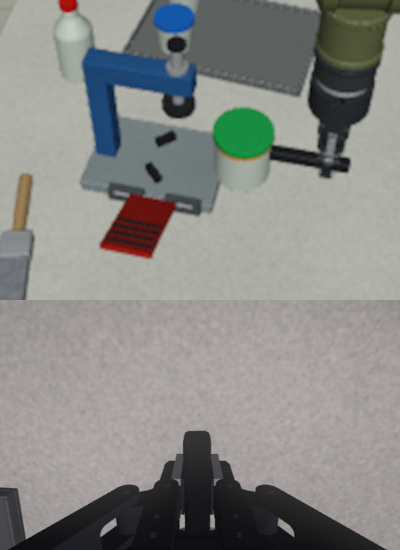

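Side crop: the tub, with its orange band showing, hangs upright just off the open side of the plate, handle to the robot. The stops are visible on the plate. Next I refine the ram axis from the plate rectangle and the tub position from the lid circle.

Run:
```python
from h import *
from scipy.optimize import least_squares
for n in("side","scene"):
    c=dict(np.load(f"{n}0.npz"));P=cloud(c);I=c["image"].astype(int);b,g,rd=I[...,0],I[...,1],I[...,2];x,y,z=P[...,0],P[...,1],P[...,2];ok=c["z_map"]>0
    m=ok&(abs(z-.02)<.006)&(rd<1.25*g)&(b<1.5*rd+10)&(x>.5)&(x<.78)&(abs(y)<.12)
    k,l,st,_=cv2.connectedComponentsWithStats(m.astype(np.uint8));m=l==1+st[1:,4].argmax()
    h=cv2.convexHull((P[m][:,:2]*1000).astype(np.float32));(cx,cy),sz,a=cv2.minAreaRect(h);print(n,"plate",cx,cy,sz,a,np.median(z[m]))
    th=np.deg2rad(a if sz[0]>sz[1] else a-90);e=np.array([np.cos(th),np.sin(th)]);print("ram axis",np.array([cx,cy])-35*e,"yaw",np.rad2deg(th))
    d=ok&(z>.024)&(z<.036)&(x>.55)&(x<.72)&(abs(y)<.06)&(I.max(-1)<60)
    k,l,st,ce=cv2.connectedComponentsWithStats(d.astype(np.uint8))
    for i in range(1,k):
        if st[i,4]>8: print("stop",st[i,4],P[l==i].mean(0))
    d=ok&(z>.11)&(z<.165)&(abs(x-.6)<.05)&(abs(y)<.05)&(I.max(-1)<60)
    print("ram blk",d.sum(),P[d].min(0),P[d].max(0),P[d].mean(0))
    c=dict(np.load(f"{n}2.npz"));P=cloud(c);I=c["image"].astype(int);b,g,rd=I[...,0],I[...,1],I[...,2];z=P[...,2]
    m=(c["z_map"]>0)&(g>1.25*rd)&(g>1.1*b)&(z>.1)&(z<.13)&(abs(P[...,1])<.08)&(abs(P[...,0]-.51)<.08)
    p=P[m];print("lid",len(p),cv2.minEnclosingCircle((p[:,:2]*1000).astype(np.float32)),np.median(p[:,2]))
```

```text
side plate 632.2410888671875 9.412521362304688 (142.80250549316406, 189.78172302246094) 83.6110610961914 0.0199062970430553
ram axis [597.45845917  13.30721919] yaw -6.388938903808594
stop 42 [ 0.62554018 -0.02632449  0.03033487]
stop 34 [0.63153204 0.03789403 0.03066027]
ram blk 111 [ 0.57804419 -0.0024802   0.13889398] [0.61897697 0.02960288 0.15509787] [0.59772552 0.01690828 0.14742004]
lid 615 ((512.90625, 20.468250274658203), 43.5671501159668) 0.11667332861427371
scene plate 634.4298095703125 7.100830078125 (140.08245849609375, 194.218994140625) 84.12020874023438 0.01901350845664651
ram axis [599.61394418  10.68628922] yaw -5.879791259765625
stop 52 [ 0.62830511 -0.02921578  0.03018222]
stop 23 [ 0.70894494 -0.01836244  0.02962715]
ram blk 92 [ 0.57868212 -0.01613445  0.13703059] [0.62172303 0.00375149 0.15439642] [ 0.60225099 -0.0064497   0.14593763]
lid 400 ((512.722412109375, 18.41388702392578), 42.74095153808594) 0.11601440177427064
```

```bash
python3 -m crank '[[[0,-0.004,0.006],0],[[0,-0.0044,0.018],0],[[0,-0.0044,0.032],0],[[0,-0.0044,0.046],0],[[0,-0.0044,0.06],0],[[0,-0.0044,0.072],0],[[0,-0.0044,0.081],0],[[0,-0.0044,0.085],0]]'
python3 -m crank '[[[0.003,0,0],0],[[0.006,0,0],0],[[0.008,0,0],0],[[0.009,0,0],0],[[0.01,0,0],0],[[0.0105,0,0],0],[[0.011,0,0],0],[[0.011,0,0],0]]'
python3 - <<'E'
from h import *
for n in("side","scene"):
    c=r.camera(n);np.savez(f"{n}3.npz",**c);cv2.imwrite(f"pics/{n}3.png",c["image"]);P=cloud(c);I=c["image"].astype(int);b,g,rd=I[...,0],I[...,1],I[...,2];z=P[...,2]
    m=(c["z_map"]>0)&(g>1.25*rd)&(g>1.1*b)&(z>.095)&(z<.13)&(abs(P[...,1])<.08)&(abs(P[...,0]-.6)<.08)
    p=P[m];print("lid",len(p),cv2.minEnclosingCircle((p[:,:2]*1000).astype(np.float32)),np.median(p[:,2]))
to([.48,.02,.076],1.466)
a=cv2.imread("pics/side3.png")[150:270,240:400];b=cv2.imread("pics/scene3.png")[140:290,270:420]
cv2.imwrite("pics/comb3.png",np.hstack([cv2.resize(a,(400,300),interpolation=2),cv2.resize(b,(300,300),interpolation=2)]))
E
```

```text
time: 8.65
position: [0.4841, 0.0181, 0.0872]
tool_rot: [0.251, 1.571, 0.149]
wrist_force: [0.1, 0.3, -2.1]
width: 0.166
time: 9.45
position: [0.483, 0.0181, 0.0763]
tool_rot: [0.134, 1.571, 0.032]
wrist_force: [-0.6, -0.2, -2.6]
width: 0.167
lid 461 ((594.77734375, 9.782703399658203), 41.5766487121582) 0.10649126429651412
lid 359 ((599.791748046875, 2.0006184577941895), 39.833030700683594) 0.10546672127209766
t 9.55 pos [0.483  0.0182 0.0764] yaw 1.469 down [ 0. -0. -1.] F [ 0.5 -0.2 -2. ] w 0.165 q [ 0.04  0.25 -0.57  0.75 -0.    0.14]
-> shift [ 0.0004  0.0015 -0.0032] twist 0.003
```

View pics/comb3.png

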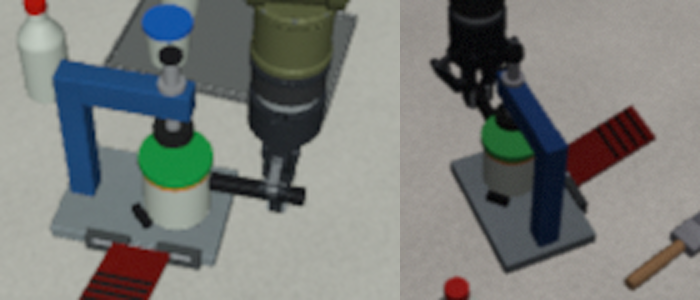

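The crops show the tub upright under the ram, against the cradle and just above the plate. Nudge it in 1 mm, touch down and release.

```bash
python3 -m crank '[[[0,0,0.001],0],[[0.0005,0,0.001],0],[[0.001,0,0.001],0],[[0.0015,0,0.001],0],[[0.0015,0,0.001],0],[[0.0015,0,0.001],0],[[0.0015,0,0.001],0],[[0.0015,0,0.001],0]]'
python3 -m crank '[[[0,0,0],0],[[0,0,0],0],[[0,0,0],0],[[0,0,0],0],[[0,0,0],0],[[0,0,0],0],[[0,0,0],0],[[0,0,0],0]]' 0.6
python3 - <<'E'
from h import *
for n in("side","scene"):
    c=r.camera(n);P=cloud(c);I=c["image"].astype(int);b,g,rd=I[...,0],I[...,1],I[...,2];z=P[...,2]
    m=(c["z_map"]>0)&(g>1.25*rd)&(g>1.1*b)&(z>.095)&(z<.13)&(abs(P[...,1])<.08)&(abs(P[...,0]-.6)<.08)
    p=P[m];print("lid",len(p),cv2.minEnclosingCircle((p[:,:2]*1000).astype(np.float32)),np.median(p[:,2]))
to([.48,.02,.2],1.466)
E
```

```text
time: 10.35
position: [0.484, 0.018, 0.0749]
tool_rot: [0.112, 1.571, 0.01]
wrist_force: [-0.7, 0.7, 0.2]
width: 0.167
time: 11.15
position: [0.484, 0.0181, 0.0748]
tool_rot: [1.14, 1.571, 1.038]
wrist_force: [0.3, -0.4, 0.4]
width: 0.602
lid 462 ((595.9799194335938, 10.14824390411377), 41.00078582763672) 0.10562485468766647
lid 363 ((600.671142578125, 3.1064677238464355), 41.5901985168457) 0.10457921442681894
t 11.25 pos [0.4839 0.0181 0.0748] yaw 1.469 down [-0.  0. -1.] F [ 0.5 -0.6  0.3] w 0.603 q [ 0.04  0.25 -0.57  0.75  0.    0.14]
-> shift [-0.1252  0.0015 -0.0041] twist 0.003
```

```bash
python3 -m crank '[[[-0.006,0,0],0],[[-0.02,0,0],0],[[-0.045,0,0],0],[[-0.075,0,0],0],[[-0.1,0.02,0],0],[[-0.12,0.06,0],0],[[-0.125,0.1,0],0],[[-0.125,0.14,0],0]]'
python3 -m crank '[[[0,0.02,0.04],0],[[0,0.025,0.08],0],[[0,0.025,0.11],0],[[0,0.025,0.13],0],[[0.03,0.025,0.136],0],[[0.06,0.025,0.136],0],[[0.08,0.025,0.136],0],[[0.09,0.025,0.136],0]]' 0
python3 - <<'E'
from h import *
c=r.camera("side");P=cloud(c);cv2.imwrite("pics/s4.png",c["image"][150:310,200:400]);I=c["image"].astype(int);b,g,rd=I[...,0],I[...,1],I[...,2];x,y,z=P[...,0],P[...,1],P[...,2]
red=(c["z_map"]>0)&(rd>1.6*g)&(rd>1.6*b)&(y>.05)&(y<.25)&(x<.75)&(z<.09);print("far end",P[red][y[red]>np.percentile(y[red],95)].mean(0))
to([.636,.168,.092],1.466)
im=cv2.imread("pics/s4.png");cv2.imwrite("pics/s4.png",cv2.resize(im,None,fx=2.5,fy=2.5))
E
```

```text
time: 12.05
position: [0.4992, 0.1589, 0.202]
tool_rot: [0.387, 1.567, 0.285]
wrist_force: [1.0, -0.4, -0.9]
width: 0.597
time: 12.85
position: [0.6347, 0.168, 0.1077]
tool_rot: [-2.778, 1.567, -2.88]
wrist_force: [-0.4, -0.1, 0.4]
width: -0.001
far end [0.62069013 0.19406562 0.07390383]
t 12.9 pos [0.6344 0.1679 0.107 ] yaw 1.469 down [-0.004 -0.001 -1.   ] F [ 0.1 -0.1 -1.2] w -0.001 q [ 0.26  0.51 -0.1   0.96  0.    0.36]
-> shift [0.015  0.0003 0.0016] twist 0.003
```

View pics/s4.png

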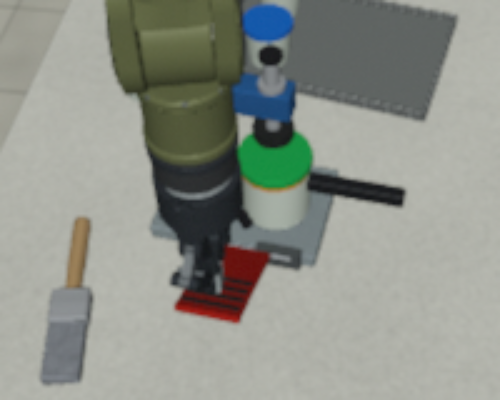

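The gripper is shut above the pedal's outer part and the tub stands free under the ram. Press now.

```bash
python3 -m crank '[[[0.008,0,0],0],[[0.016,0,0],0],[[0.023,0.001,0],0],[[0.03,0.003,0],0],[[0.037,0.005,0],0],[[0.043,0.006,0],0],[[0.048,0.007,0],0],[[0.052,0.008,0],0]]'
python3 -m crank '[[[0.001,0,0],0],[[0.002,0,0],0],[[0.003,0,0],0],[[0.003,0,0],0],[[0.003,0,0],0],[[0.003,0,0],0],[[0.003,0,0],0],[[0.003,0,0],0]]'
python3 - <<'E'
from h import *
to([.636,.168,.053],1.466)
for n in("side",):
    c=r.camera(n);P=cloud(c);I=c["image"].astype(int);b,g,rd=I[...,0],I[...,1],I[...,2];x,y,z=P[...,0],P[...,1],P[...,2];ok=c["z_map"]>0
    red=ok&(rd>1.6*g)&(rd>1.6*b)&(y>.05)&(y<.25)&(x<.75)&(z<.09);print("far end",P[red][y[red]>np.percentile(y[red],95)].mean(0))
    m=ok&(g>1.25*rd)&(g>1.1*b)&(z>.08)&(z<.13)&(abs(y)<.08)&(abs(x-.6)<.08);print("lid",np.median(z[m]))
E
```

```text
time: 13.7
position: [0.6378, 0.1772, 0.0588]
tool_rot: [0.613, 1.568, 0.511]
wrist_force: [-1.8, -0.4, 11.2]
width: -0.006
time: 14.5
position: [0.6378, 0.1775, 0.0563]
tool_rot: [0.79, 1.568, 0.688]
wrist_force: [-2.1, 1.5, 10.6]
width: 0.003
t 14.5 pos [0.6378 0.1775 0.0563] yaw 1.47 down [ 0.002  0.002 -1.   ] F [-2.1  1.5 10.6] w 0.003 q [ 0.27  0.56 -0.15  0.86  0.    0.37]
-> shift [ 0.0033 -0.0096 -0.0008] twist 0.004
far end [0.62489738 0.20312809 0.03575105]
lid 0.09909313816445797
```

```bash
python3 -m crank '[[[0.001,0,0],0],[[0.002,0,0],0],[[0.003,0,0],0],[[0.004,0,0],0],[[0.0045,0,0],0],[[0.005,0,0],0],[[0.005,0,0],0],[[0.005,0,0],0]]'
python3 - <<'E'
from h import *
to([.636,.168,.053],1.466)
c=r.camera("side");P=cloud(c);I=c["image"].astype(int);b,g,rd=I[...,0],I[...,1],I[...,2];x,y,z=P[...,0],P[...,1],P[...,2];ok=c["z_map"]>0
red=ok&(rd>1.6*g)&(rd>1.6*b)&(y>.05)&(y<.25)&(x<.75)&(z<.09);print("far end",P[red][y[red]>np.percentile(y[red],95)].mean(0))
m=ok&(g>1.25*rd)&(g>1.1*b)&(z>.08)&(z<.13)&(abs(y)<.08)&(abs(x-.6)<.08);print("lid",np.median(z[m]))
E
```

```text
time: 15.35
position: [0.6379, 0.1778, 0.053]
tool_rot: [0.831, 1.567, 0.73]
wrist_force: [-6.4, 0.7, 20.5]
width: -0.003
t 15.35 pos [0.6379 0.1778 0.053 ] yaw 1.47 down [ 0.003  0.003 -1.   ] F [-6.4  0.7 20.5] w -0.003 q [ 0.27  0.56 -0.15  0.86  0.    0.37]
-> shift [ 0.     -0.0099 -0.0009] twist 0.004
far end [0.62544334 0.20324474 0.03199013]
lid 0.09586090064086261
```

Force rose to 20 N and the lid top is at 0.096, so it is on its stop. I hold, release, lift and check.

```bash
python3 -m crank '[[[0.001,0,0],0],[[0.001,0,0],0],[[0.001,0,0],0],[[0.001,0,0],0],[[0.001,0,0],0],[[0.001,0,0],0],[[0.001,0,0],0],[[0.001,0,0],0]]'
python3 -m crank '[[[0,0,0],0],[[0,0,0],0],[[0,0,0],0],[[0,0,0],0],[[-0.01,-0.001,0],0],[[-0.02,-0.003,0],0],[[-0.03,-0.005,0],0],[[-0.04,-0.007,0],0]]'
python3 -m crank '[[[-0.02,0,0],0],[[-0.05,0,0],0],[[-0.09,0,0],0],[[-0.11,0,0],0],[[-0.11,0,-0.03],0],[[-0.11,0,-0.07],0],[[-0.11,0,-0.11],0],[[-0.11,0,-0.135],0]]'
python3 - <<'E'
from h import *
for n in("side","scene"):
    c=r.camera(n);cv2.imwrite(f"pics/{n}5.png",c["image"]);P=cloud(c);I=c["image"].astype(int);b,g,rd=I[...,0],I[...,1],I[...,2];x,y,z=P[...,0],P[...,1],P[...,2];ok=c["z_map"]>0
    red=ok&(rd>1.6*g)&(rd>1.6*b)&(y>.05)&(y<.25)&(x<.75)&(z<.09);print("far end",P[red][y[red]>np.percentile(y[red],95)].mean(0))
    m=ok&(g>1.25*rd)&(g>1.1*b)&(z>.08)&(z<.13)&(abs(y)<.08)&(abs(x-.6)<.08);print("lid",np.median(z[m]),cv2.minEnclosingCircle((P[m][:,:2]*1000).astype(np.float32)))
    m=ok&(I.max(-1)<70)&(z>.06)&(z<.085)&(x>.44)&(x<.55)&(abs(y-.015)<.04)
    if m.sum()>10: print("handle",m.sum(),cv2.minAreaRect((P[m][:,:2]*1000).astype(np.float32)),np.median(P[m],0))
to([.4839,.0181,.2],1.469)
a=cv2.imread("pics/side5.png")[150:310,200:400];b=cv2.imread("pics/scene5.png")[130:290,260:460]
cv2.imwrite("pics/comb5.png",np.hstack([cv2.resize(a,(400,320)),cv2.resize(b,(400,320))]))
E
```

```text
time: 16.2
position: [0.638, 0.1778, 0.0529]
tool_rot: [0.78, 1.566, 0.679]
wrist_force: [-7.7, 0.9, 27.0]
width: -0.001
time: 17.0
position: [0.6364, 0.1689, 0.0894]
tool_rot: [-0.964, 1.569, -1.066]
wrist_force: [-0.4, -2.1, 1.3]
width: 0.002
time: 17.8
position: [0.4984, 0.1825, 0.198]
tool_rot: [-2.671, 1.568, -2.772]
wrist_force: [0.3, 0.6, -0.3]
width: -0.002
far end [0.62427411 0.19357095 0.07396417]
lid 0.09564645699911711 ((595.8968505859375, 9.30969524383545), 41.45857620239258)
handle 57 ((503.02032470703125, 19.412521362304688), (15.32600212097168, 91.7677001953125), 83.45256042480469) [0.46938742 0.02591292 0.07623789]
far end [0.63497578 0.18729231 0.07239737]
lid 0.09485997256422785 ((591.7837524414062, 9.937018394470215), 49.883392333984375)
handle 142 ((501.0652160644531, 16.5997257232666), (16.81188201904297, 88.08506774902344), 83.96479797363281) [0.50222394 0.01406309 0.07711769]
t 17.9 pos [0.4979 0.1826 0.1983] yaw 1.47 down [-0.003 -0.001 -1.   ] F [0.3 0.2 0.5] w -0.001 q [ 0.35  0.22 -0.3   1.06  0.    0.45]
-> shift [-0.0014 -0.1651  0.0025] twist 0.001
```

View pics/comb5.png

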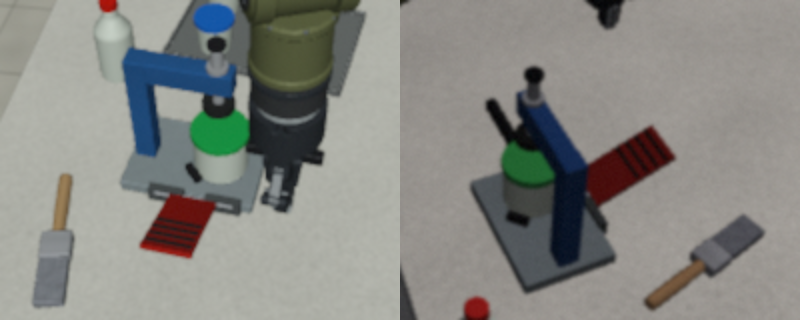

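The lid is home with no orange showing, the pedal and ram are back up, and the tub has not moved. Regrip the handle.

```bash
python3 -m crank '[[[0,-0.03,0],0],[[0,-0.07,0],0],[[0,-0.11,0],0],[[0,-0.14,0],0],[[0,-0.158,0],0],[[0,-0.165,0],0],[[0,-0.165,0],0],[[0,-0.165,0],0]]' 0.8
python3 -m crank '[[[0.03,0,0],0],[[0.06,0,0],0],[[0.085,0,0],0],[[0.105,0,0],0],[[0.117,0,0],0],[[0.122,0,0],0],[[0.123,0,0],0],[[0.123,0,0],0]]'
python3 -m crank '[[[0,0,0],0],[[0,0,0],0],[[0,0,0],0],[[0,0,0],0],[[0,0,0],0],[[0,0,0],0],[[0,0,0],0],[[0,0,0],0]]' 0 100
python3 -m crank '[[[-0.001,0,0],0],[[-0.003,0,0],0],[[-0.007,0,0],0],[[-0.011,0,0],0],[[-0.014,0,0],0],[[-0.015,0,0],0],[[-0.015,0,0],0],[[-0.015,0,0],0]]'
python3 - <<'E'
from h import *
c=r.camera("side");P=cloud(c);I=c["image"].astype(int);b,g,rd=I[...,0],I[...,1],I[...,2];x,y,z=P[...,0],P[...,1],P[...,2];ok=c["z_map"]>0
m=ok&(g>1.25*rd)&(g>1.1*b)&(z>.08)&(z<.13)&(abs(y)<.08)&(abs(x-.6)<.08);print("lid",np.median(z[m]),cv2.minEnclosingCircle((P[m][:,:2]*1000).astype(np.float32)))
to([.398,.027,.09],1.469)
E
```

```text
time: 18.7
position: [0.4853, 0.0194, 0.1987]
tool_rot: [2.19, 1.57, 2.089]
wrist_force: [-0.3, -0.1, -0.3]
width: 0.802
time: 19.5
position: [0.4857, 0.0192, 0.0765]
tool_rot: [0.182, 1.57, 0.081]
wrist_force: [-0.1, 0.2, 0.6]
width: 0.8
time: 20.3
position: [0.4851, 0.0188, 0.076]
tool_rot: [-0.692, 1.571, -0.794]
wrist_force: [-2.0, -0.3, 5.9]
width: 0.161
time: 21.1
position: [0.4849, 0.0189, 0.0907]
tool_rot: [-3.109, 1.571, 3.072]
wrist_force: [-0.7, -0.3, -2.4]
width: 0.161
lid 0.10940946743015367 ((596.5426025390625, 10.413646697998047), 41.52817153930664)
t 21.15 pos [0.4849 0.0189 0.0907] yaw 1.469 down [-0. -0. -1.] F [ 0.1 -1.1 -1.6] w 0.162 q [ 0.04  0.23 -0.55  0.78 -0.    0.14]
-> shift [ 0.0007 -0.0008 -0.0873] twist 0.0
```

```bash
python3 -m crank '[[[0,0,-0.006],0],[[0,0,-0.018],0],[[0,0,-0.032],0],[[0,0,-0.046],0],[[0,0,-0.06],0],[[0,0,-0.072],0],[[0,0,-0.082],0],[[0,0,-0.087],0]]'
python3 -c "
from h import *
to([.38,-.252,.12],1.39)"
```

```text
time: 21.95
position: [0.3972, 0.0279, 0.0908]
tool_rot: [-3.105, 1.57, 3.077]
wrist_force: [0.5, 0.4, -1.7]
width: 0.165
t 21.95 pos [0.3972 0.0279 0.0908] yaw 1.469 down [-0.  0. -1.] F [ 0.5  0.4 -1.7] w 0.165 q [ 0.07  0.08 -0.74  0.75  0.    0.17]
-> shift [-0.0292 -0.2802  0.0112] twist 0.079
```

```bash
python3 -m crank '[[[-0.004,-0.006,0.001],0],[[-0.01,-0.018,0.002],0.01],[[-0.018,-0.036,0.003],0.02],[[-0.025,-0.056,0.004],0.02],[[-0.029,-0.078,0.005],0.03],[[-0.029,-0.1,0.006],0.04],[[-0.029,-0.122,0.007],0.04],[[-0.029,-0.144,0.007],0.05]]'
python3 -m crank '[[[0,-0.022,0],0],[[0,-0.044,0.001],0.01],[[0,-0.066,0.002],0.01],[[0,-0.088,0.003],0.02],[[0,-0.108,0.004],0.02],[[0,-0.124,0.005],0.03],[[0,-0.133,0.005],0.03],[[0,-0.136,0.005],0.03]]'
python3 - <<'E'
from h import *
for n in("side","scene"):
    c=r.camera(n);cv2.imwrite(f"pics/{n}6.png",c["image"]);P=cloud(c);I=c["image"].astype(int);b,g,rd=I[...,0],I[...,1],I[...,2];x,y,z=P[...,0],P[...,1],P[...,2];ok=c["z_map"]>0
    m=ok&(g>1.25*rd)&(g>1.1*b)&(z>.11)&(z<.16)&(y<-.2)&(y>-.36)&(abs(x-.5)<.08);print("lid",m.sum(),np.median(z[m]),cv2.minEnclosingCircle((P[m][:,:2]*1000).astype(np.float32)))
to([.38,-.252,.12],1.39)
a=cv2.imread("pics/side6.png")[100:260,220:420];b=cv2.imread("pics/scene6.png")[180:340,130:330]
cv2.imwrite("pics/comb6.png",np.hstack([cv2.resize(a,(400,320)),cv2.resize(b,(400,320))]))
E
```

```text
time: 22.75
position: [0.3916, -0.1179, 0.1204]
tool_rot: [-0.381, 1.569, -0.534]
wrist_force: [0.1, 0.1, -2.3]
width: 0.166
time: 23.55
position: [0.3754, -0.2526, 0.12]
tool_rot: [-0.789, 1.57, -0.972]
wrist_force: [-1.0, 0.3, -2.3]
width: 0.164
lid 396 0.1383716815903655 ((483.82928466796875, -270.4823303222656), 42.96821594238281)
lid 718 0.1377613943676847 ((478.2783203125, -268.2422180175781), 52.34080505371094)
t 23.65 pos [ 0.3752 -0.2516  0.1198] yaw 1.389 down [ 0.  0. -1.] F [-0.3  0.1 -2.5] w 0.167 q [-0.59  0.14 -0.59  0.84  0.   -0.41]
-> shift [-0.0002  0.0005  0.0048] twist -0.001
```

View pics/comb6.png

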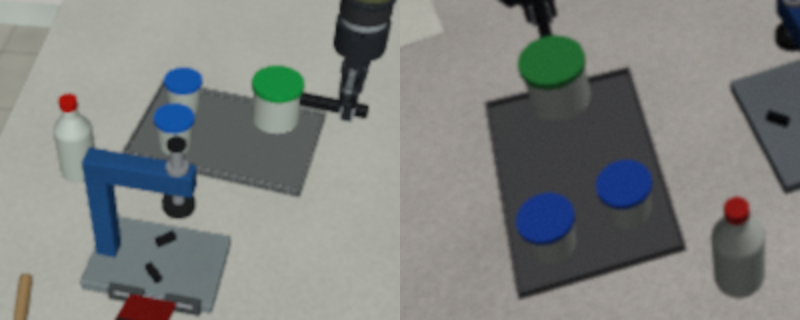

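The tub hangs level over the empty half of the tray, clear of the cups and rim. Lower it 58 mm, shifting 8 mm further in.

```bash
python3 -m crank '[[[0.006,0,0.004],0],[[0.016,0,0.008],0],[[0.028,0,0.008],0],[[0.038,0,0.008],0],[[0.046,0,0.008],0],[[0.051,0,0.008],0],[[0.054,0,0.008],0],[[0.056,0,0.008],0]]'
python3 -m crank '[[[0.0005,0,0],0],[[0.001,0,0],0],[[0.0015,0,0],0],[[0.002,0,0],0],[[0.0025,0,0],0],[[0.0025,0,0],0],[[0.0025,0,0],0],[[0.0025,0,0],0]]'
python3 -c "
from h import *
c=r.camera('side');P=cloud(c);I=c['image'].astype(int);b,g,rd=I[...,0],I[...,1],I[...,2];x,y,z=P[...,0],P[...,1],P[...,2]
m=(g>1.25*rd)&(g>1.1*b)&(z>.05)&(z<.16)&(y<-.2)&(y>-.36)&(abs(x-.5)<.08);print('lid',np.median(z[m]))
to([.38,-.252,.06],1.39)"
```

```text
time: 24.45
position: [0.383, -0.2528, 0.0636]
tool_rot: [2.611, 1.571, 2.429]
wrist_force: [-0.5, 0.2, -0.8]
width: 0.163
time: 25.25
position: [0.3831, -0.2528, 0.0613]
tool_rot: [-0.511, 1.571, -0.693]
wrist_force: [-0.1, 0.3, -1.9]
width: 0.16
lid 0.079631253780927
t 25.3 pos [ 0.3831 -0.2529  0.0613] yaw 1.389 down [ 0. -0. -1.] F [ 0.2  0.4 -2.4] w 0.168 q [-0.58  0.23 -0.64  0.7   0.   -0.4 ]
-> shift [ 0.0013  0.0003 -0.0032] twist -0.001
```

```bash
python3 -m crank '[[[0.0005,0,0],0],[[0.001,0,0],0],[[0.0015,0,0],0],[[0.0015,0,0],0],[[0.0015,0,0],0],[[0.0015,0,0],0],[[0.0015,0,0],0],[[0.0015,0,0],0]]'
```

```text
time: 26.1
position: [0.3829, -0.2528, 0.0602]
tool_rot: [-2.21, 1.571, -2.392]
wrist_force: [-4.2, 0.5, 5.7]
width: 0.167
```

Contact reached (+5.7 N). Release, wait, then rise.

```bash
python3 -m crank '[[[0,0,0],0],[[0,0,0],0],[[0,0,0],0],[[0,0,0],0],[[0,0,0],0],[[0,0,0],0],[[0,0,0],0],[[0,0,0],0]]' 0.6
python3 -m crank '[[[-0.004,0,0],0],[[-0.012,0,0],0],[[-0.03,0,0],0],[[-0.06,0,0],0],[[-0.09,0,0],0],[[-0.12,0,0],0],[[-0.14,0,0],0],[[-0.15,0,0],0]]'
python3 - <<'E'
from h import *
for n in("side","scene"):
    c=r.camera(n);cv2.imwrite(f"pics/{n}7.png",c["image"]);P=cloud(c);I=c["image"].astype(int);b,g,rd=I[...,0],I[...,1],I[...,2];x,y,z=P[...,0],P[...,1],P[...,2];ok=c["z_map"]>0
    m=ok&(g>1.25*rd)&(g>1.1*b)&(z>.06)&(z<.1)&(y<-.2)&(y>-.36)&(abs(x-.5)<.08);p=P[m];print("lid",m.sum(),np.median(z[m]),cv2.minEnclosingCircle((p[:,:2]*1000).astype(np.float32)),np.percentile(p[:,2],[10,90]))
    for t in("cup_a","wash_bottle","brush"): print(t,[(np.round(d["centre"],3).tolist(),round(d["p"],2)) for d in r.recognise(n,t)][:2])
to([.38,-.252,.2],1.39)
a=cv2.imread("pics/side7.png")[100:310,200:420];b=cv2.imread("pics/scene7.png")[130:340,160:460]
cv2.imwrite("pics/comb7.png",np.hstack([cv2.resize(a,(330,315)),cv2.resize(b,(450,315))]))
E
```

```text
time: 26.9
position: [0.3831, -0.2528, 0.0598]
tool_rot: [1.781, 1.571, 1.599]
wrist_force: [0.1, 0.9, 0.3]
width: 0.599
time: 27.7
position: [0.384, -0.2535, 0.2125]
tool_rot: [-0.407, 1.567, -0.589]
wrist_force: [0.1, -0.6, -0.6]
width: 0.596
lid 380 0.07942654753207712 ((492.2424011230469, -270.775390625), 42.19453430175781) [0.07570712 0.08158127]
cup_a [([0.641, -0.336, 0.063], 0.85), ([0.645, -0.24, 0.068], 0.53)]
wash_bottle [([0.792, -0.154, 0.087], 0.63)]
brush [([0.787, 0.187, 0.018], 0.75)]
lid 699 0.07919945532348438 ((485.52032470703125, -271.4556884765625), 52.74174118041992) [0.07571976 0.08145564]
cup_a [([0.66, -0.35, 0.064], 0.92), ([0.66, -0.257, 0.066], 0.8)]
wash_bottle [([0.633, 0.138, 0.056], 0.75), ([0.808, -0.183, 0.093], 0.7)]
brush [([0.8, 0.164, 0.019], 0.63)]
t 28.1 pos [ 0.3824 -0.2524  0.2087] yaw 1.389 down [-0.002  0.001 -1.   ] F [-0.6  0.1  0.2] w 0.603 q [-0.58  0.07 -0.45  1.05 -0.   -0.4 ]
-> shift [ 0.0087 -0.0001 -0.0025] twist -0.001
```

View pics/comb7.png

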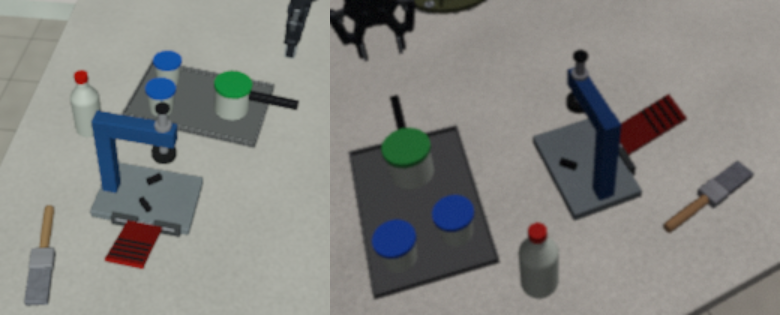

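The tub stands upright in the tray with its lid home. The bystanders are where they were and the robot is clear.

```bash
python3 -c "
from rig import r
print(r.sign_off())"
```

```text
the job is handed in; nothing more can be done
None
```

The tub's lid is pressed home and the tub now stands upright in the empty half of the grey tray. I handed the job in at about 28 s of robot time.

- **Pressing:** I set the tub on the press plate and let go, then pushed the pedal to its stop, where the force rose to 20–27 N. I held it there for a little over a second, and the pedal and ram came back up when I released it.
- **Lid:** Its top went from 86 mm to about 76 mm above the tub's underside, and no orange band showed afterwards.
- **Tray:** The lid top reads about 79–80 mm above the bench, which matches the tub standing on the 4 mm tray floor. The last pictures show it upright, with the gripper open and about 15 cm above the handle.
- **Other objects:** The cups, wash bottle and brush were all found within about 4 mm of where they started, which is the networks' own accuracy.

In the last check from the scene camera, the bottle search ranked the pedal above the bottle, but the picture and the second hit both put the bottle in its place. The scene camera also fitted too large a circle to the lid in the tray (53 mm radius against 41 mm), so for the tub's position there I relied on the side camera.

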